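Clamp the striped mill blank and keep it under pressure

ROBOT

A 7-joint arm with a two-finger parallel gripper is mounted at the origin on the work surface. World frame = base frame: x ahead of the robot, y to its left, z up, the work surface at z = 0. Lengths are in m, angles in rad, forces in N, time in s.
With the tool pointing down it reaches from about 0.425 to 1.025 m from the base axis. Payload 9.4 kg.
Tool frame: the origin (TCP) lies where the fingers leave the gripper's body, on its centre line; the fingertips stand 73 mm ahead of it and the grasp point (between the pads) lies 54 mm ahead of it; z points along the fingers, y is the line along which they close (so a half turn about z gives the same grasp; the last joint's range is limited). The gripper opens to 85 mm and grips with 20 to 120 N. Pads are 22 mm wide; open, the fingers measure 114 mm over their backs; the gripper's body (76 mm by 85 mm) begins 54 mm behind the grasp point. The pads swing forward as they close: fully open they stand 13 mm farther back than shut.
Start: joints at [-1.321, 0.599, -0.003, 1.599, 0.002, 0.943, -0.08], TCP at [0.233, 0.687, 0.304] pointing down, gripper open.
Joint ranges: [-2.57, 2.57], [-0.35, 1.97], [-1.29, 1.29], [0.11, 2.56], [-1.05, 4.19], [0.11, 1.86], [-2.63, 2.63]. Speed limits (rad/s): [2.22, 2.22, 3.01, 3.01, 3.14, 3.14, 3.14].

INTERFACE

Orientations are given as a unit quaternion [x, y, z, w].
In Python, from plant import r gives the robot as it stands.
- The arm moves only by the shell command python3 -m handwheel 'ROWS' [OPENING]. ROWS is JSON, a list of rows, each a list of 6 numbers: the shift along the world's x, y, z in units of 0.025 m (1.0 is 0.025 m), then the turn, a rotation vector about the world's x, y, z in units of 8 degrees (1.0 is 8 degrees). In form: [[tx, ty, tz, rx, ry, rz], ...]. A call has 1 to 5 rows; each row shifts and turns the commanded pose from where the row before left it; what a row does not reach is not made up. A row lasts 1/8 s, in which the tool goes at most 62.5 mm and 10.7 degrees, less where a joint would pass 70% of its speed; a pose out of reach is approached as far as the arm can. A call with a number of a shift or a turn outside -1 to 1 is refused whole. A call with a gripper value outside its range is refused whole. OPENING is the opening, from -1 (shut) to 1 (fully open), set as the call begins (- or left out, the last holds). The fingers move at their own pace and stop on an object; the grip force is fixed at half the most. Time passes only in rows, so rows that do not move let the fingers close. It gives the time, the measured TCP pose, the force, the opening and the grip force at its end, in the units of the state.
- r.observe(): the state, without advancing time (a new reading comes with each control period).
- r.camera(name): name is "scene" or "top"; returns (picture, depth): 420x560x3 uint8, blue, green, red; 420x560 float32, m along the optical axis (not along the pixel's ray), 0 where there is no reading.
- r.camera_params(name): a dict with "fx", "fy", "cx", "cy" (pixels), "R" (3x3) and "t" (3): a world point X has camera coordinates R X + t. Camera axes: x right, y down, z forward; pixel columns grow to the right and rows downward; lengths in m; the calibration is good to about 2 mm. A picture is of the moment at which its call begins. camera_params takes no time and is no camera call.
- r.close_job(): hands the job in; it is judged then, once.
The state is a dict: "time": time; "q": joint angles; "joint_vel": joint speeds; "joint_efforts": joint torques, N m; "position": TCP position; "orientation": TCP orientation; "contact_force": force on the tool from outside, world axes, zero at the start; "ft_torque": the same for the moment, N m; "width": finger opening in m; "finger_force": force on a finger pad.
Only numpy, scipy, OpenCV 4.12 (cv2) and the standard library are available. Lean on these libraries where they do the work, as an engineer would, in place of code of your own. Each camera call takes 0.05 s, during which the arm holds its last target. There are 200 camera calls.

TASK

Stand the striped wooden blank upright and square on the clamp's board between the jaws, near the fixed jaw, let it go, then pump the orange trigger until the sliding jaw presses it against the fixed jaw with the red spring plunger about half in (6 mm), never nearly all the way, which crushes the blank. The clamp slackens when the trigger is let go, so finish while still holding the trigger pulled, plunger half in. Move the sliding jaw only by the trigger and leave the other things where they are.

Things in the scene. Friction and masses are not known exactly. Their poses are not given: they have to be found in the camera images.
- striped_blank: wooden salt-mill blank to be clamped: square block 46 x 46 mm, 56 mm high, about 90 g, five upright layers (stacked along its x) of dark and pale wood in turn, seen from above and two sides as stripes, black bore mark on top; stands upright on the bench; origin at the centre of its underside, z up, x and y square to its sides
- clamp: bench clamp fixed to a grey board 360 (x) x 130 (y) x 18 mm lying on the bench. Origin: centre of the board's underside; x runs from the handle to the fixed jaw, z up. The blank stands on the board, z = 18 mm. Handle: blue side plates 45 mm wide, x -58 to -2, top z = 106 mm; upright black grip x -75 to -57 mm, 26 mm wide, top z = 170 mm; before it the orange trigger. A toothed rod carries the sliding jaw
- stop_jaw: blue fixed jaw of the clamp, 70 mm wide (y), its top at z = 78 mm; its face stands square to the clamp's x axis at x = 140 mm in the clamp's frame. The listed origin is that of the clamp, not the face
- seat (a point): point on the board's top, on the clamp's centre line, 23 mm in front of the fixed jaw's face: where the centre of the blank's underside finally lies
- jaw_head: blue sliding jaw on the end of the toothed rod, 62 mm wide (y), top at z = 72 mm, moved by the trigger only (not to be pushed by hand). Its origin is the clamp's origin shifted along the clamp's x by joint jaw
- jaw (a joint): advance of the sliding jaw along the clamp's x, m; 0 back, at most 0.065; starts at 0 to 0.012. The free plunger face is at x = 64 mm + this, so 76 mm minus this is open. A full trigger pull advances it about 10 mm (teeth 5 mm apart; up to 5 mm of the pull's 13 mm is lost catching one). 4 N of friction holds it when the trigger goes back; pressed harder by the plunger spring it slips back
- plunger (a joint): how far the red round plunger (38 mm across, on the face of the sliding jaw, centre at z = 47 mm, yellow stem) is pushed back into the jaw, m; 0 free and standing out, 0.013 fully in; spring of 2000 N/m, so 0.006 is 12 N on the blank
- trigger (a joint): trigger angle, rad; 0 released (a spring brings it back), 0.5 fully pulled; grows as its top goes towards the grip (the clamp's -x). Pivot at x = -30, z = 92 mm in the clamp's frame. Pulling at the roller takes 3 to 5 N while the jaw runs free, about 11 N with the plunger half in
- roller: orange cross-roller on top of the trigger where it is pulled. The listed origin is the trigger's pivot (see joint trigger); its centre is point pull_point
- pull_point (a point): centre of the orange roller on top of the trigger, 14 mm in diameter, 46 mm long across the clamp (y). Released at x = -16, z = 146 mm in the clamp's frame; fully pulled at x = -44, z = 146 mm, on an arc of 56 mm about the pivot. From roller front to back of grip: 66 mm, pulled 38 mm. The space in front of the roller is open
- plain_blank: plain mid-brown mill blank, same size as the striped one (46 x 46 x 56 mm), not wanted; origin at the centre of its underside
- turned_bowl: small turned wooden bowl, 124 mm across, 60 mm high; bystander; origin at the centre of its underside
- glue_bottle: yellow glue bottle with orange cap, 54 mm across, 150 mm high; bystander; origin at the centre of its underside
- mallet: wooden mallet lying on the bench; bystander
- glue_brush: glue brush lying on the bench; bystander
- ring_dish: small grey dish, 100 mm across, 30 mm high; bystander; origin at the centre of its underside
Things that resemble listed ones, but are neither listed nor needed, are in the scene too. What is shaped like the striped_blank but purple or yellow is not meant.

How it is judged:
On the way, in this order (a step that is already met when the one before it is completed fails the run):
1. the striped blank stands upright and square on the clamp's board between the jaws, let go, with the plunger not yet touching it (x of striped_blank in the frame of clamp between 0.08 and 0.1215 m and y of striped_blank in the frame of clamp between -0.013 and 0.013 m and z of striped_blank in the frame of clamp between 0.014 and 0.022 m and angle between striped_blank's own z axis and vertical below 0.1 rad and (angle between the x axis of striped_blank and the x axis of clamp, either way round below 0.15 rad or angle between the y axis of striped_blank and the x axis of clamp, either way round below 0.15 rad) and contact force between the fingers and striped_blank below 0.3 N and value of joint plunger below 0.002 m), for 0.2 s.
2. pumped by the trigger, the plunger touches the blank (x of striped_blank in the frame of clamp between 0.08 and 0.1215 m and y of striped_blank in the frame of clamp between -0.013 and 0.013 m and z of striped_blank in the frame of clamp between 0.014 and 0.022 m and angle between striped_blank's own z axis and vertical below 0.1 rad and (angle between the x axis of striped_blank and the x axis of clamp, either way round below 0.15 rad or angle between the y axis of striped_blank and the x axis of clamp, either way round below 0.15 rad) and contact force between the fingers and striped_blank below 0.3 N and value of joint plunger above 0.003 m and contact force between the fingers and roller above 0.5 N), for 0.1 s.
At the end, for the whole second after the job is handed in: Blank upright and square (0.1, 0.15 rad) on the board, within 13 mm of the clamp's centre line, pressed on the fixed jaw (over 4 N), untouched by the fingers; plunger in by 3.5 to 8.5 mm; fingers still hold the trigger pulled (over 0.05 rad, over 1 N on the roller) (x of striped_blank in the frame of clamp between 0.08 and 0.1215 m and y of striped_blank in the frame of clamp between -0.013 and 0.013 m and z of striped_blank in the frame of clamp between 0.014 and 0.022 m and angle between striped_blank's own z axis and vertical below 0.1 rad and (angle between the x axis of striped_blank and the x axis of clamp, either way round below 0.15 rad or angle between the y axis of striped_blank and the x axis of clamp, either way round below 0.15 rad) and contact force between the fingers and striped_blank below 0.3 N and value of joint plunger between 0.0035 and 0.0085 m and contact force between striped_blank and stop_jaw above 4 N and contact force between the fingers and roller above 1 N and value of joint trigger above 0.05 rad and linear speed of striped_blank below 0.02 m/s); the arm keeps its last pose, push and grip.
It fails at once if the blank is crushed (plunger pushed in more than 10.5 mm) (value of joint plunger above 0.0105 m).
It fails at once if the sliding jaw is pushed by hand (contact force between the fingers and jaw_head above 4 N).
It fails at once if a bystander is moved more than 30 mm (distance of any of plain_blank, turned_bowl, glue_bottle, mallet, glue_brush, ring_dish from where it was at the start of the episode above 0.03 m).
It also fails if it takes over 54 s, if anything falls off the work surface, if the arm or the gripper's body presses on something with over 40 N, if the wrist force passes 120 N, or if a joint passes its speed limit or range.

## Working session

There is one attempt and no reset: what is moved stays moved. The work goes in short steps, Python scripts to look and compute and a shell command to move; the robot and the scene stay as the last step left them, time stands still between calls to the robot, and variables do not carry over. Pictures are saved under pics/ and viewed, at most 10 in all, crops included, and the job is handed in when it is done.

```bash
mkdir -p pics
python3 - <<'E'
from plant import r
import cv2,numpy as np
for n in("scene","top"):
    p,d=r.camera(n);cv2.imwrite(f"pics/{n}0.png",p);np.save(f"{n}0.npy",d);
    c=r.camera_params(n);print(n,{k:np.round(v,3).tolist() for k,v in c.items()})
print(r.observe())
E
```

```text
scene {'fx': 424.14, 'fy': 424.14, 'cx': 282.939, 'cy': 215.782, 'R': [[-0.67, 0.742, 0.007], [0.409, 0.377, -0.831], [-0.619, -0.554, -0.556]], 't': [0.371, -0.152, 1.723]}
top {'fx': 481.411, 'fy': 481.411, 'cx': 280.517, 'cy': 216.146, 'R': [[-0.025, -0.999, -0.026], [-0.98, 0.029, -0.195], [0.195, 0.021, -0.981]], 't': [0.031, 0.572, 1.541]}
{'time': 0.1, 'q': array([-1.32067615,  0.6000722 , -0.00253835,  1.60005975,  0.0017791 ,
        0.94287782, -0.0798201 ]), 'joint_vel': array([ 5.47707264e-04,  2.81185710e-04, -3.27577036e-04, -1.34208093e-03,
        3.88014413e-04, -4.19939812e-04,  8.95532774e-05]), 'joint_efforts': array([ 5.26550502e-03, -7.77997756e+01,  1.57007810e+00, -2.58627999e+01,
        1.26768393e-02,  5.43601782e-03, -4.64082234e-05]), 'position': array([0.23264825, 0.68632161, 0.30308021]), 'orientation': array([ 1.62672921e-01,  9.86679796e-01, -7.05164942e-04, -5.66437234e-05]), 'contact_force': array([-0.03601053,  0.29019523,  0.44252058]), 'ft_torque': array([ 0.01875126, -0.04307698,  0.02469779]), 'finger_force': 0.0, 'width': 0.08524095865675545}
```

View pics/scene0.png

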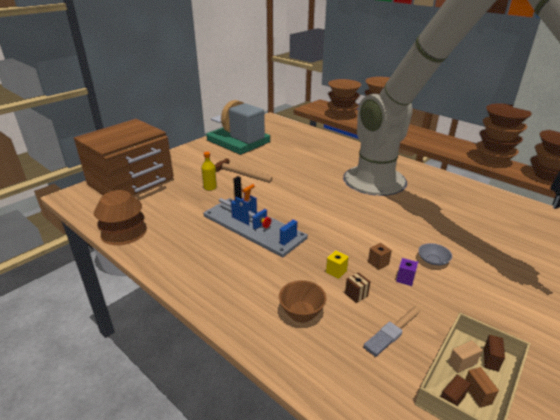

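View pics/top0.png

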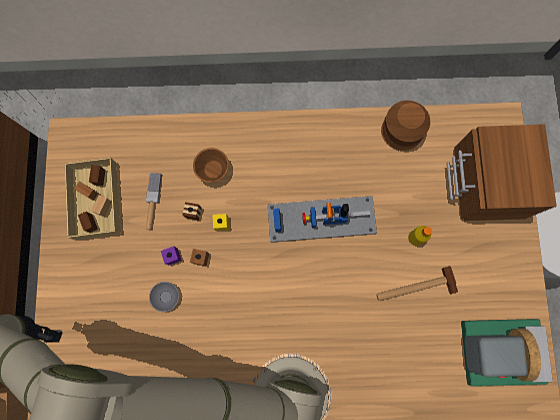

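Candidates for the blank in the top view are striped (192,211), yellow (221,222), plain brown (200,257) and purple (171,256). Only (192,211), at scene (357,287), shows dark and pale stripes, so I'll confirm that one in an enlarged crop.

```bash
cat > h.py <<'E'
import cv2,numpy as np
from plant import r
def cam(n):
    c=r.camera_params(n);return c,np.array(c["R"]),np.array(c["t"])
def ray(n,u,v):
    c,R,t=cam(n);d=R.T@np.array([(u-c["cx"])/c["fx"],(v-c["cy"])/c["fy"],1]);return -R.T@t,d
def plane(n,u,v,z):
    o,d=ray(n,u,v);return o+d*(z-o[2])/d[2]
def tri(a,b):
    o1,d1=ray("top",*a);o2,d2=ray("scene",*b)
    s=np.linalg.lstsq(np.c_[d1,-d2],o2-o1,rcond=None)[0]
    p,q=o1+d1*s[0],o2+d2*s[1];return (p+q)/2,np.linalg.norm(p-q)
def proj(n,X):
    c,R,t=cam(n);k=R@np.asarray(X)+t;return c["fx"]*k[0]/k[2]+c["cx"],c["fy"]*k[1]/k[2]+c["cy"]
def pts(n,d,m):
    v,u=np.nonzero(m&(d>0));c,R,t=cam(n);z=d[v,u]
    return (np.c_[(u-c["cx"])/c["fx"]*z,(v-c["cy"])/c["fy"]*z,z]-t)@R
E
python3 - <<'E'
import cv2,numpy as np
t=cv2.imread("pics/top0.png");s=cv2.imread("pics/scene0.png")
def z(i,x,y,w,h,W,H):return cv2.resize(i[y:y+h,x:x+w],(W,H),interpolation=cv2.INTER_CUBIC)
a=np.hstack([z(t,180,198,35,28,350,280),z(s,335,265,45,28,450,280)])
b=np.hstack([z(t,262,190,120,60,480,240),z(s,200,170,110,82,320,240)])
cv2.imwrite("pics/crop1.png",np.vstack([a,b]))
E
```

```text
(no output)
```

View pics/crop1.png

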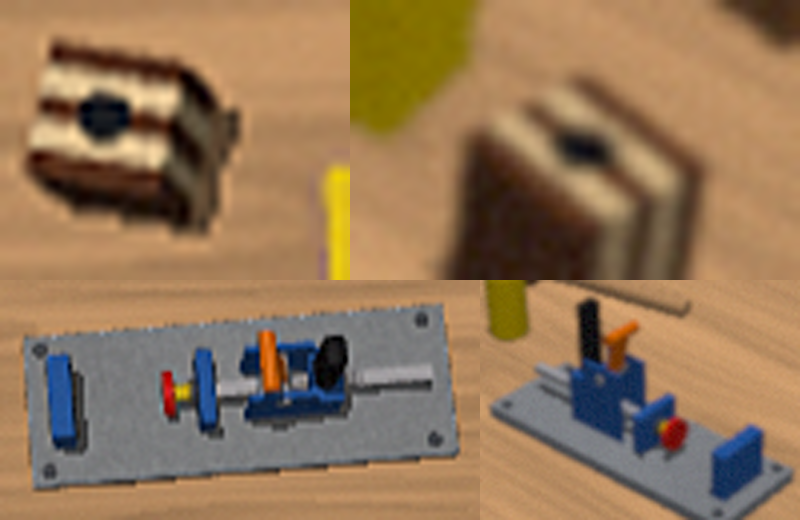

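The crop confirms the striped blank: bore at top (190.5,209.7) and scene (358.5,280), with layers stacked along the image's vertical. The clamp's fixed jaw is at the left in the top view (+y world), and the orange roller is at about top (329,213).

Run:
```python
from h import *
np.set_printoptions(precision=4,suppress=True)
t=cv2.imread("pics/top0.png");s=cv2.imread("pics/scene0.png");dt=np.load("top0.npy");ds=np.load("scene0.npy")
print("bore",tri((190.5,209.7),(358.5,280)))
P=pts("top",dt,np.ones(dt.shape,bool));ok=dt.ravel()>0
Z=np.zeros(dt.shape);Z[dt>0]=P[:,2]
# blank top by depth
m=np.zeros(dt.shape,bool);m[198:224,178:208]=1
m&=(Z>.045)
p=P[m[dt>0]];print("top z",np.median(p[:,2]),p[:,:2].min(0),p[:,:2].max(0))
top=m&(Z>.05)
v,u=np.nonzero(top);q=np.array([plane("top",a,b,.056)[:2] for a,b in zip(u,v)])
R=cv2.minAreaRect((q*1000).astype(np.float32));print("blank rect mm",R,"mean",q.mean(0))
# board: grey mask
def board(n,im,roi):
    x,y,w,h=roi;hsv=cv2.cvtColor(im,cv2.COLOR_BGR2HSV);m=np.zeros(im.shape[:2],np.uint8)
    m[y:y+h,x:x+w]=((hsv[...,1]<70)&(hsv[...,2]>60))[y:y+h,x:x+w]*255
    c=max(cv2.findContours(m,0,2)[0],key=cv2.contourArea);hl=cv2.convexHull(c)[:,0]
    w=np.array([plane(n,a,b,.018)[:2] for a,b in hl]);return cv2.minAreaRect((w*1000).astype(np.float32))
print("board top",board("top",t,(258,185,125,65)))
print("board scene",board("scene",s,(195,190,120,65)))
v=(Z>.01)&(Z<.03);v[:, :262]=0;v[:,380:]=0;v[:190]=0;v[250:]=0;print("board z",np.median(Z[v]))
# colors
for n,im,roi in(("top",t,(262,190,120,60)),("scene",s,(200,170,110,82))):
    x,y,w,h=roi;hsv=cv2.cvtColor(im,cv2.COLOR_BGR2HSV)
    D=dt if n=="top" else ds
    for nm,lo,hi in(("orange",(7,190,120),(16,255,255)),("red",(0,190,80),(4,255,255)),("blue",(100,120,40),(125,255,255))):
        m=np.zeros(im.shape[:2],np.uint8);m[y:y+h,x:x+w]=cv2.inRange(hsv,lo,hi)[y:y+h,x:x+w]
        k,l,st,ce=cv2.connectedComponentsWithStats(m)
        for i in range(1,k):
            if st[i,4]>8:
                p=pts(n,D,l==i);print(n,nm,st[i],ce[i],np.median(p,0),p.min(0),p.max(0))
```

```text
bore (array([0.6046, 0.3178, 0.0509]), np.float64(0.0023559989822190186))
top z 0.05643810668865857 [0.5784 0.2914] [0.6313 0.3448]
blank rect mm ((603.955322265625, 316.51953125), (48.026981353759766, 46.740238189697266), 77.83130645751953) mean [0.604  0.3171]
board top ((568.7682495117188, -122.13674926757812), (131.4296417236328, 358.9905090332031), 2.9962425231933594)
board scene ((560.0117797851562, -124.16098022460938), (182.77999877929688, 389.8728332519531), 3.0804460048675537)
board z 0.01884255456418204
top orange [327 203   5  15  58] [328.8448 210.    ] [ 0.5691 -0.1379  0.1537] [ 0.5457 -0.1451  0.144 ] [ 0.591  -0.1318  0.161 ]
top red [303 213   3  11  21] [303.619  218.2381] [ 0.56   -0.0618  0.0647] [ 0.5473 -0.0652  0.0474] [ 0.5833 -0.0585  0.0707]
top blue [323 205  25  20 200] [336.275 216.75 ] [ 0.5509 -0.1702  0.0807] [ 0.545  -0.2027  0.019 ] [ 0.6134 -0.1248  0.1155]
top blue [310 207   6  21  87] [312.954  216.9885] [ 0.5644 -0.0917  0.0707] [ 0.5354 -0.0986  0.0199] [ 0.6089 -0.0839  0.0837]
top blue [322 207   5   7  28] [324.2857 209.7857] [ 0.5867 -0.1294  0.0713] [ 0.585  -0.1387  0.0192] [ 0.5898 -0.123   0.1101]
top blue [274 209   7  23 132] [276.8485 220.0455] [0.5557 0.0267 0.079 ] [0.5251 0.0169 0.0317] [0.594  0.0363 0.0872]
scene orange [243 184  11   8  41] [247.9024 187.9756] [ 0.5757 -0.1334  0.1471] [ 0.3973 -0.3147 -0.0043] [ 0.5963 -0.128   0.1538]
scene red [263 218   7  10  44] [266.25   222.2273] [ 0.5724 -0.0574  0.0479] [ 0.5551 -0.0612  0.029 ] [ 0.5864 -0.0534  0.0621]
scene blue [231 196  35  33 569] [246.4815 211.2179] [ 0.5941 -0.1388  0.0618] [ 0.5468 -0.2012  0.0203] [ 0.6039 -0.0788  0.1088]
scene blue [280 220  17  25 286] [287.6573 232.1049] [0.5732 0.0369 0.055 ] [0.5311 0.0228 0.0199] [0.6017 0.0433 0.0792]
```

```bash
python3 -m handwheel '[[0.99,-0.985,0,0,0,-0.69],[0.99,-0.985,0,0,0,-0.69],[0.99,-0.985,0,0,0,-0.69],[0.99,-0.985,0,0,0,-0.69],[0.99,-0.985,0,0,0,-0.69]]' 1; python3 -m handwheel '[[0.99,-0.985,0,0,0,-0.69],[0.99,-0.985,0,0,0,-0.69],[0.99,-0.985,0,0,0,-0.69],[0.99,-0.985,0,0,0,-0.69],[0.99,-0.985,0,0,0,-0.69]]'; python3 -m handwheel '[[0.99,-0.985,0,0,0,-0.69],[0.99,-0.985,0,0,0,-0.69],[0.99,-0.985,0,0,0,-0.69],[0.99,-0.985,0,0,0,-0.69],[0.99,-0.985,0,0,0,-0.69]]'; python3 -m handwheel '[[0,0,-1,0,0,0],[0,0,-1,0,0,0],[0,0,0,0,0,0]]'
cat >> h.py <<'E'
from scipy.spatial.transform import Rotation as Ro
O=np.array([.5688,-.1225,0]);A=np.radians(93.0)
C=np.array([[np.cos(A),-np.sin(A),0],[np.sin(A),np.cos(A),0],[0,0,1]])
def w(c):return O+C@np.asarray(c,float)
def st():
    o=r.observe();M=Ro.from_quat(o["orientation"]).as_matrix();p=o["position"]
    print("t %.2f"%o["time"],"tcp",p.round(4),"yaw_y %.1f"%np.degrees(np.arctan2(M[1,1],M[0,1])),"z",M[:,2].round(3),"F",o["contact_force"].round(1),"w %.4f f %.1f"%(o["width"],o["finger_force"]),"tcp in clamp mm",((C.T@(p-O))*1000).round(1))
    return p
E
python3 -c "from h import *;st()"
```

```text
time: 0.72
position: [0.3583, 0.5616, 0.304]
orientation: [0.396, 0.918, 0.0, 0.0]
contact_force: [0.4, -0.1, 0.0]
width: 0.0854
finger_force: 0.0
time: 1.35
position: [0.4818, 0.4387, 0.3039]
orientation: [0.604, 0.797, 0.0, 0.0]
contact_force: [0.5, 0.8, 0.0]
width: 0.0854
finger_force: 0.0
time: 1.98
position: [0.6056, 0.3155, 0.3038]
orientation: [0.777, 0.63, 0.0, 0.0]
contact_force: [0.2, -0.3, 1.0]
width: 0.085
finger_force: 0.0
time: 2.35
position: [0.6039, 0.3162, 0.2521]
orientation: [0.775, 0.632, -0.002, -0.0]
contact_force: [1.2, 0.4, 0.1]
width: 0.085
finger_force: 0.0
t 2.35 tcp [0.6039 0.3162 0.2521] yaw_y -11.7 z [-0.003 -0.002 -1.   ] F [1.2 0.4 0.1] w 0.0850 f 0.0 tcp in clamp mm [436.2 -58.  252.1]
```

```bash
python3 -m handwheel '[[0,0,-1,0,0,0],[0,0,-1,0,0,0],[0,0,-1,0,0,0],[0,0,-1,0,0,0],[0,0,-1,0,0,0]]' >/dev/null; python3 -m handwheel '[[0,0,-1,0,0,0],[0,0,-0.4,0,0,0],[0,0,0,0,0,0],[0,0,0,0,0,0]]' >/dev/null
python3 -c "from h import *;st()"; python3 -m handwheel '[[0,0,0,0,0,0],[0,0,0,0,0,0],[0,0,0,0,0,0],[0,0,0,0,0,0],[0,0,0,0,0,0]]' -1 >/dev/null;python3 -c "
from h import *
st();p,d=r.camera('top');s,_=r.camera('scene')
cv2.imwrite('pics/g.png',np.hstack([cv2.resize(p[150:270,140:260],(400,400),interpolation=2),cv2.resize(s[230:330,300:400],(400,400),interpolation=2)]))"
```

```text
t 3.48 tcp [0.6047 0.3174 0.0951] yaw_y -11.5 z [ 0.001  0.001 -1.   ] F [ 0.8  0.3 -0.1] w 0.0856 f 0.0 tcp in clamp mm [437.4 -58.9  95.1]
t 4.10 tcp [0.6044 0.3174 0.0947] yaw_y -11.5 z [ 0.001  0.001 -1.   ] F [-0.2  0.2  5. ] w 0.0450 f 62.3 tcp in clamp mm [437.5 -58.6  94.7]
```

View pics/g.png

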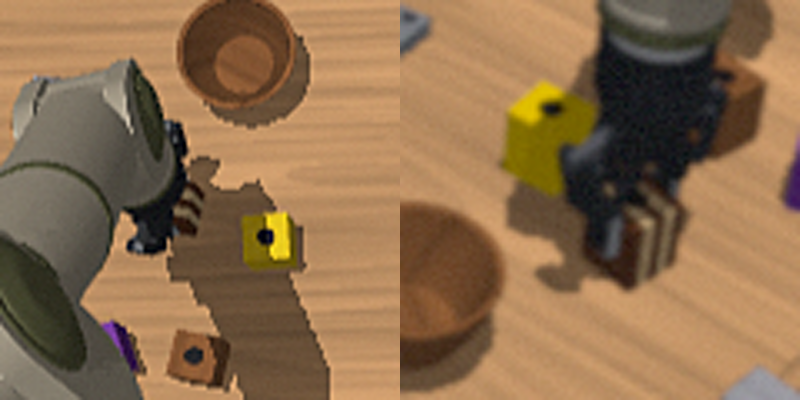

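The blank is gripped: width is 45 mm, and the picture shows it between the pads. Next I lift it and carry it over the seat.

```bash
python3 -m handwheel '[[0,0,1,0,0,0],[0,0,1,0,0,0],[0,0,1,0,0,0],[0,0,1,0,0,0],[0,0,1,0,0,0]]' >/dev/null; python3 -m handwheel '[[-0.12,-0.95,0,0,0,0.13],[-0.12,-0.95,0,0,0,0.13],[-0.12,-0.95,0,0,0,0.13],[-0.12,-0.95,0,0,0,0.13],[-0.12,-0.95,0,0,0,0.13]]'>/dev/null; python3 -m handwheel '[[-0.12,-0.95,0,0,0,0.13],[-0.12,-0.95,0,0,0,0.13],[-0.12,-0.95,0,0,0,0.13],[-0.12,-0.95,0,0,0,0.13],[-0.12,-0.95,0,0,0,0.13]]' >/dev/null
python3 -m handwheel '[[-0.12,-0.95,0,0,0,0.13],[-0.12,-0.95,0,0,0,0.13],[-0.12,-0.95,0,0,0,0.13],[-0.1,-0.85,0,0,0,0.13],[0,0,0,0,0,0]]' >/dev/null; python3 -m handwheel '[[0,0,0,0,0,0],[0,0,0,0,0,0]]'>/dev/null
python3 - <<'E'
from h import *
st();s,_=r.camera('scene');t,_=r.camera('top')
cv2.imwrite('pics/carry.png',np.hstack([cv2.resize(t[170:270,240:360],(480,400),interpolation=2),cv2.resize(s[160:260,220:300],(320,400),interpolation=2)]))
E
```

```text
t 6.95 tcp [ 0.5626 -0.0116  0.2188] yaw_y 3.1 z [ 0.  0. -1.] F [-0.4 -0.1 -0.4] w 0.0450 f 61.5 tcp in clamp mm [111.    0.4 218.8]
```

View pics/carry.png

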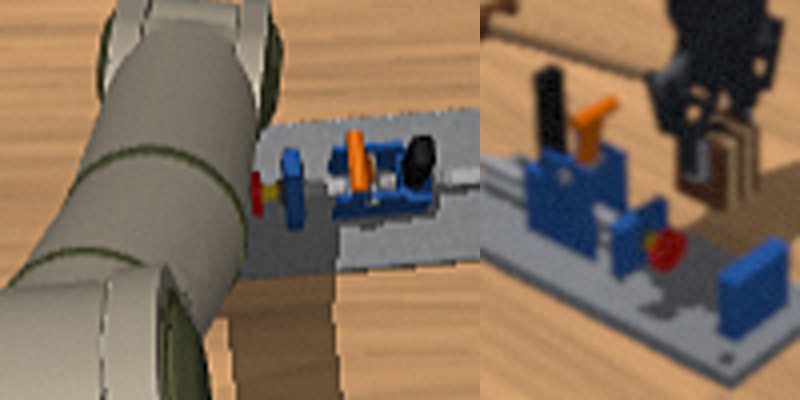

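The picture shows the blank held upright above the gap, between the plunger (scene about 266,222) and the fixed jaw (288,232). I'll lower it and watch the force near the board.

```bash
python3 -m handwheel '[[0,0,-1,0,0,0],[0,0,-1,0,0,0],[0,0,-1,0,0,0],[0,0,-0.7,0,0,0],[0,0,-0.3,0,0,0]]' >/dev/null; python3 -m handwheel '[[0,0,-0.15,0,0,0],[0,0,0,0,0,0]]'
python3 -c "from h import *;st()"
```

```text
time: 7.92
position: [0.5627, -0.0128, 0.1154]
orientation: [0.688, 0.726, 0.0, 0.0]
contact_force: [0.1, 0.0, -1.2]
width: 0.0451
finger_force: 61.5
t 7.92 tcp [ 0.5627 -0.0128  0.1154] yaw_y 3.0 z [ 0.001 -0.    -1.   ] F [ 0.1  0.  -1.2] w 0.0451 f 61.5 tcp in clamp mm [109.9   0.4 115.4]
```

```bash
python3 -m handwheel '[[0,0,-0.06,0,0,0],[0,0,-0.04,0,0,0],[0,0,0,0,0,0]]';python3 -m handwheel '[[0,0,-0.04,0,0,0],[0,0,0,0,0,0]]'
```

```text
time: 8.3
position: [0.5625, -0.0127, 0.1128]
orientation: [0.688, 0.726, 0.0, 0.0]
contact_force: [-0.5, 0.4, -1.0]
width: 0.0451
finger_force: 61.5
time: 8.55
position: [0.5626, -0.0128, 0.1126]
orientation: [0.688, 0.726, 0.0, 0.0]
contact_force: [-2.2, 0.9, 11.0]
width: 0.0451
finger_force: 62.9
```

```bash
python3 -m handwheel '[[0,0,0,0,0,0],[0,0,0,0,0,0],[0,0,0,0,0,0],[0,0,0,0,0,0],[0,0,0,0,0,0]]' 1; python3 -m handwheel '[[0,0,0.6,0,0,0],[0,0,1,0,0,0],[0,0,1,0,0,0],[0,0,1,0,0,0],[0,0,1,0,0,0]]' >/dev/null;  python3 -m handwheel '[[0,0,1,0,0,0],[0,0,0,0,0,0]]'
python3 - <<'E'
from h import *
st();s,_=r.camera('scene');t,_=r.camera('top')
cv2.imwrite('pics/placed.png',np.hstack([cv2.resize(t[170:270,240:360],(480,400),interpolation=2),cv2.resize(s[160:260,220:300],(320,400),interpolation=2)]))
E
```

```text
time: 9.18
position: [0.5625, -0.0128, 0.1115]
orientation: [0.688, 0.726, -0.0, -0.0]
contact_force: [0.2, 0.3, 0.2]
width: 0.0854
finger_force: 0.0
time: 10.05
position: [0.5631, -0.0128, 0.2542]
orientation: [0.688, 0.726, 0.002, 0.001]
contact_force: [-0.4, 0.0, 0.4]
width: 0.0854
finger_force: 0.0
t 10.05 tcp [ 0.5631 -0.0128  0.2542] yaw_y 3.0 z [ 0.004  0.    -1.   ] F [-0.4  0.   0.4] w 0.0854 f 0.0 tcp in clamp mm [ 1.098e+02 -1.000e-01  2.542e+02]
```

View pics/placed.png

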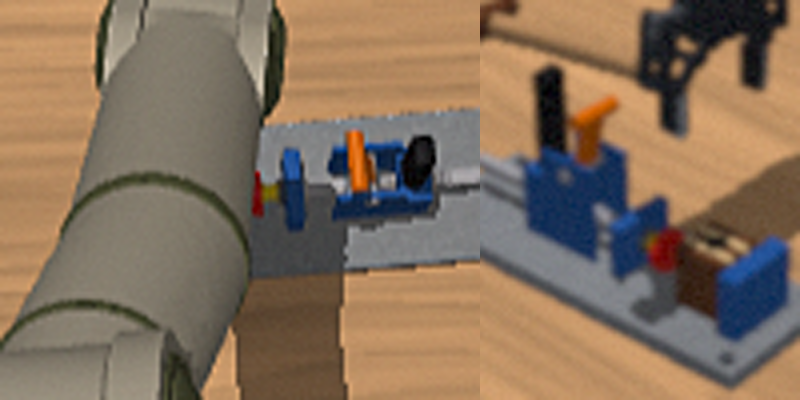

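The blank stands square between plunger and fixed jaw, with visible gaps to both. I'll shut the fingers, go to the open space in front of the roller, and descend.

```bash
python3 -m handwheel '[[0.05,-0.94,0,0,0,0],[0.05,-0.94,0,0,0,0],[0.05,-0.94,0,0,0,0],[0.05,-0.94,0,0,0,0],[0,0,0,0,0,0]]' -1 >/dev/null; python3 -m handwheel '[[0,0,-1,0,0,0],[0,0,-0.92,0,0,0],[0,0,0,0,0,0],[0,0,0,0,0,0]]'
cat >> h.py <<'E'
def look():
    """jaw measures: red plunger, jaw-head blue and orange roller clamp-x (mm), by depth-free rays in scene view"""
    s,d=r.camera("scene");hsv=cv2.cvtColor(s,cv2.COLOR_BGR2HSV);o=[]
    for nm,lo,hi,roi,z in(("red",(0,190,60),(4,255,255),(255,205,45,35),.047),("yel",(18,150,80),(32,255,255),(250,205,45,35),.047),("org",(7,190,100),(16,255,255),(225,175,45,25),.146)):
        x,y,w_,h_=roi;m=np.zeros(s.shape[:2],np.uint8);m[y:y+h_,x:x+w_]=cv2.inRange(hsv,lo,hi)[y:y+h_,x:x+w_]
        v,u=np.nonzero(m)
        if len(u):o.append((nm,len(u),np.round((C.T@(plane("scene",u.mean(),v.mean(),z)-O))[:2]*1000,1).tolist()))
    print(o);return s
E
python3 - <<'E'
from h import *
st();s=look()
cv2.imwrite('pics/pull0.png',cv2.resize(s[150:260,210:310],(720,600),interpolation=2))
E
```

```text
time: 11.28
position: [0.5676, -0.1062, 0.2039]
orientation: [0.688, 0.726, -0.0, -0.0]
contact_force: [0.8, 0.0, 0.6]
width: 0.0001
finger_force: 0.0
t 11.28 tcp [ 0.5676 -0.1062  0.2039] yaw_y 3.1 z [-0.  0. -1.] F [0.8 0.  0.6] w 0.0001 f 0.0 tcp in clamp mm [ 16.3   0.3 203.9]
[('red', 41, [62.6, -4.3]), ('yel', 6, [43.2, -2.8]), ('org', 68, [3.0, -26.7])]
```

View pics/pull0.png

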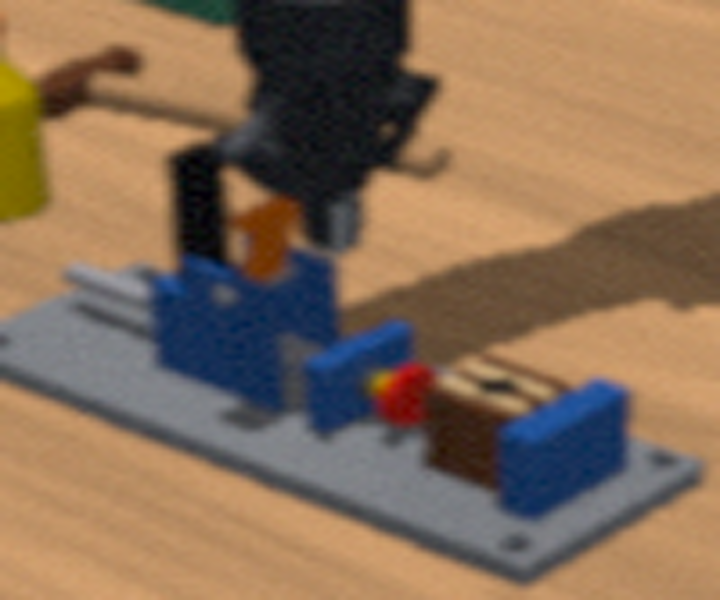

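The fingers stand in front of the orange roller (crop 265,235), and the red plunger is clear of the blank. The first full pull is safe, since at least 18 mm of slack remains.

```bash
python3 -m handwheel '[[0.02,-0.5,0,0,0,0],[0,0,0,0,0,0]]' >/dev/null; python3 -c "from h import *;st()"; python3 -m handwheel '[[0.02,-0.5,0,0,0,0],[0.02,-0.4,0,0,0,0],[0,0,0,0,0,0],[0,0,0,0,0,0]]'>/dev/null;python3 -c "from h import *;st();look()"; python3 -m handwheel '[[0.01,-0.15,0,0,0,0],[0,0,0,0,0,0]]'>/dev/null;python3 -c "from h import *;st();look()"
```

```text
t 11.57 tcp [ 0.5684 -0.1202  0.2044] yaw_y 3.0 z [ 0.002 -0.    -1.   ] F [0.9 0.8 0.4] w 0.0004 f 0.5 tcp in clamp mm [  2.3   0.3 204.4]
t 12.07 tcp [ 0.5691 -0.1415  0.2038] yaw_y 3.0 z [ 0.  0. -1.] F [1.1 3.2 1.5] w -0.0006 f 1.2 tcp in clamp mm [-19.    0.7 203.8]
[('red', 21, [71.0, -7.9]), ('yel', 5, [54.2, -3.5]), ('org', 55, [-6.0, -35.0])]
t 12.38 tcp [ 0.5692 -0.1449  0.2035] yaw_y 3.1 z [-0.     0.001 -1.   ] F [1.6 4.3 1.8] w -0.0000 f 2.5 tcp in clamp mm [-22.4   0.7 203.5]
[('red', 21, [73.3, -11.2]), ('yel', 5, [56.2, -4.8]), ('org', 59, [-6.8, -35.9])]
```

```bash
cat >> h.py <<'E'
def jaw(k=2):
    """clamp-x of the sliding jaw's blue front face and of the blank's top, from colour masks and depth"""
    J=[];B=[];T=[]
    for _ in range(k):
        s,d=r.camera("scene");hsv=cv2.cvtColor(s,cv2.COLOR_BGR2HSV)
        def cl(m):return (pts("scene",d,m)-O)@C*1000
        p=cl(cv2.inRange(hsv,(100,120,40),(125,255,255))>0)
        q=p[(p[:,0]>20)&(p[:,0]<112)&(abs(p[:,1])<36)&(p[:,2]>30)&(p[:,2]<66)];J.append(np.median(q[:,0]))
        m=np.zeros(d.shape,bool);m[205:250,255:310]=1;m&=(hsv[...,0]<20)|(hsv[...,0]>170)
        p=cl(m);b=p[(p[:,0]>80)&(p[:,0]<138)&(abs(p[:,1])<30)&(p[:,2]>66)&(p[:,2]<80)];B.append(np.mean(b[:,0]))
    print("jaw face x",np.round(J,1),len(q),"blank top mean x",np.round(B,1),len(b));return s
E
python3 -c "from h import *;jaw()"; python3 -m handwheel '[[-0.02,0.5,0,0,0,0],[-0.02,0.5,0,0,0,0],[0,0,0,0,0,0],[0,0,0,0,0,0]]' >/dev/null;python3 -c "from h import *;st();jaw();look()"
```

```text
jaw face x [47.9 48.3] 89 blank top mean x [112.4 111.8] 153
t 13.03 tcp [ 0.5682 -0.1204  0.2037] yaw_y 3.0 z [ 0. -0. -1.] F [0.7 2.5 1.7] w 0.0002 f 1.3 tcp in clamp mm [  2.1   0.4 203.7]
jaw face x [48.5 48.3] 86 blank top mean x [111.9 112. ] 154
[('red', 19, [73.6, -9.9]), ('yel', 5, [56.2, -4.8]), ('org', 49, [5.7, -33.7])]
```

```bash
python3 - <<'E'
from h import *
s=cv2.imread("pics/scene0.png");d=np.load("scene0.npy");hsv=cv2.cvtColor(s,cv2.COLOR_BGR2HSV)
def cl(m):return (pts("scene",d,m)-O)@C*1000
p=cl(cv2.inRange(hsv,(100,120,40),(125,255,255))>0)
for lo,hi in((20,112),(112,170)):
    q=p[(p[:,0]>lo)&(p[:,0]<hi)&(abs(p[:,1])<36)&(p[:,2]>30)&(p[:,2]<66)];print("blue face",np.median(q[:,0]),q[:,0].std(),len(q))
m=cv2.inRange(hsv,(0,190,80),(4,255,255))>0;m[:,:255]=0;m[:,285:]=0;m[:205]=0;m[240:]=0
q=cl(m);print("red",np.median(q,0),np.sort(q[:,0]).round(0))
E
python3 -m handwheel '[[-0.01,0.12,0,0,0,0],[0,0,0,0,0,0]]' | head -5; python3 -m handwheel '[[0.02,-0.5,0,0,0,0],[0.02,-0.5,0,0,0,0],[0.01,-0.15,0,0,0,0],[0,0,0,0,0,0],[0,0,0,0,0,0]]'>/dev/null;python3 -c "from h import *;st();jaw()"
```

```text
blue face 36.78801039506366 2.700967799381953 87
blue face 159.89113465489802 2.5231010551646658 120
red [64.78168174 -6.9267883  47.86908632] [62. 62. 63. 63. 63. 64. 64. 64. 64. 64. 64. 64. 64. 64. 64. 64. 64. 64.
 65. 65. 65. 65. 65. 65. 65. 66. 66. 66. 66. 66. 66. 66. 66. 66. 66. 67.
 67. 67. 67. 67. 68. 68. 68. 68.]
time: 13.42
position: [0.568, -0.1177, 0.2036]
orientation: [0.688, 0.725, -0.0, 0.0]
contact_force: [0.2, -0.2, 1.0]
width: -0.0001
t 14.05 tcp [ 0.5694 -0.1461  0.2036] yaw_y 3.0 z [ 0.  0. -1.] F [1.3 4.8 0.9] w -0.0000 f 2.1 tcp in clamp mm [-23.6   0.6 203.6]
jaw face x [58.9 58.8] 87 blank top mean x [112.4 112. ] 146
```

```bash
python3 -m handwheel '[[-0.02,0.55,0,0,0,0],[-0.02,0.55,0,0,0,0],[0,0,0,0,0,0],[0,0,0,0,0,0]]' >/dev/null;python3 -c "from h import *;st();jaw()"; python3 -m handwheel '[[0.02,-0.5,0,0,0,0],[0.01,-0.25,0,0,0,0],[0,0,0,0,0,0],[0,0,0,0,0,0]]'>/dev/null;python3 -c "from h import *;st();jaw()"
```

```text
t 14.65 tcp [ 0.5682 -0.119   0.2037] yaw_y 3.0 z [ 0.    -0.001 -1.   ] F [-0.  -0.6  0.2] w -0.0000 f 0.0 tcp in clamp mm [  3.6   0.4 203.7]
jaw face x [58.7 58.9] 83 blank top mean x [112.2 112.2] 146
t 15.25 tcp [ 0.5691 -0.1377  0.2037] yaw_y 3.0 z [ 0. -0. -1.] F [1.2 2.7 1.4] w 0.0002 f 1.3 tcp in clamp mm [-15.2   0.5 203.7]
jaw face x [65.1 65.2] 89 blank top mean x [116.2 116.3] 127
```

```bash
python3 -m handwheel '[[0.01,-0.2,0,0,0,0],[0,0,0,0,0,0],[0,0,0,0,0,0]]'>/dev/null;python3 -c "from h import *;st();jaw()"; python3 -m handwheel '[[0.01,-0.15,0,0,0,0],[0,0,0,0,0,0],[0,0,0,0,0,0]]'>/dev/null;python3 -c "from h import *;st();jaw()"
```

```text
t 15.72 tcp [ 0.5693 -0.1422  0.2036] yaw_y 3.1 z [-0.  0. -1.] F [0.2 4.2 1.5] w -0.0001 f 2.3 tcp in clamp mm [-19.7   0.6 203.6]
jaw face x [67.6 66.9] 85 blank top mean x [116.3 116.3] 126
t 16.20 tcp [ 0.5695 -0.1454  0.2034] yaw_y 3.1 z [-0.     0.001 -1.   ] F [0.2 6.4 1.3] w -0.0002 f 3.3 tcp in clamp mm [-22.9   0.6 203.4]
jaw face x [68.2 68. ] 84 blank top mean x [116.2 116.2] 129
```

```bash
python3 -m handwheel '[[-0.02,0.55,0,0,0,0],[-0.02,0.55,0,0,0,0],[0,0,0,0,0,0],[0,0,0,0,0,0]]' >/dev/null;python3 -c "from h import *;st();jaw()"; python3 -m handwheel '[[0.01,-0.3,0,0,0,0],[0,0,0,0,0,0],[0,0,0,0,0,0]]'>/dev/null;python3 -c "from h import *;st();jaw()";python3 -m handwheel '[[0,-0.12,0,0,0,0],[0,0,0,0,0,0],[0,0,0,0,0,0]]'>/dev/null;python3 -c "from h import *;st();jaw()"
```

```text
t 16.80 tcp [ 0.5685 -0.1191  0.2037] yaw_y 3.0 z [ 0.    -0.001 -1.   ] F [ 1.  -1.1 -0.7] w 0.0000 f 0.0 tcp in clamp mm [3.400e+00 1.000e-01 2.037e+02]
jaw face x [67.4 67.4] 85 blank top mean x [116.7 116.5] 126
t 17.27 tcp [ 0.5689 -0.1255  0.2038] yaw_y 3.1 z [-0.     0.002 -1.   ] F [0.3 7.  3.5] w 0.0001 f 3.0 tcp in clamp mm [-3.000e+00  1.000e-01  2.038e+02]
jaw face x [68.5 69. ] 88 blank top mean x [116.5 116. ] 130
t 17.75 tcp [ 0.569  -0.1277  0.2041] yaw_y 3.1 z [ 0.     0.002 -1.   ] F [-1.2  8.4  6.5] w 0.0002 f 4.4 tcp in clamp mm [ -5.2   0.  204.1]
jaw face x [69.7 69.7] 83 blank top mean x [115.9 116.4] 127
```

```bash
python3 -m handwheel '[[0,-0.1,0,0,0,0],[0,0,0,0,0,0],[0,0,0,0,0,0]]'>/dev/null;python3 -c "from h import *;st();jaw()";python3 -m handwheel '[[0,-0.08,0,0,0,0],[0,0,0,0,0,0],[0,0,0,0,0,0]]'>/dev/null;python3 -c "from h import *;st();jaw()"
```

```text
t 18.23 tcp [ 0.5691 -0.1299  0.2042] yaw_y 3.1 z [ 0.     0.003 -1.   ] F [0.1 9.1 6.8] w -0.0001 f 4.9 tcp in clamp mm [-7.400e+00  1.000e-01  2.042e+02]
jaw face x [70.6 70.3] 80 blank top mean x [115.9 116.2] 130
t 18.70 tcp [ 0.5692 -0.1318  0.2042] yaw_y 3.1 z [ 0.     0.003 -1.   ] F [-0.7 10.5  9. ] w -0.0001 f 5.2 tcp in clamp mm [-9.300e+00  1.000e-01  2.042e+02]
jaw face x [71.8 71. ] 79 blank top mean x [116.3 115.8] 129
```

Force, jaw travel and the slip-back point all put the plunger about 6 mm in. I'll hold, check it is steady, and take one last look.

```bash
python3 -m handwheel '[[0,0,0,0,0,0],[0,0,0,0,0,0],[0,0,0,0,0,0],[0,0,0,0,0,0],[0,0,0,0,0,0]]'>/dev/null;python3 -c "
from h import *
st();s=jaw();cv2.imwrite('pics/end.png',cv2.resize(s[150:260,210:310],(720,600),interpolation=2))"
```

```text
t 19.43 tcp [ 0.5692 -0.1317  0.2042] yaw_y 3.1 z [ 0.     0.003 -1.   ] F [-0.8 10.4  8. ] w -0.0001 f 5.2 tcp in clamp mm [-9.200e+00  1.000e-01  2.042e+02]
jaw face x [71.1 71.5] 86 blank top mean x [116.3 116.2] 125
```

View pics/end.png

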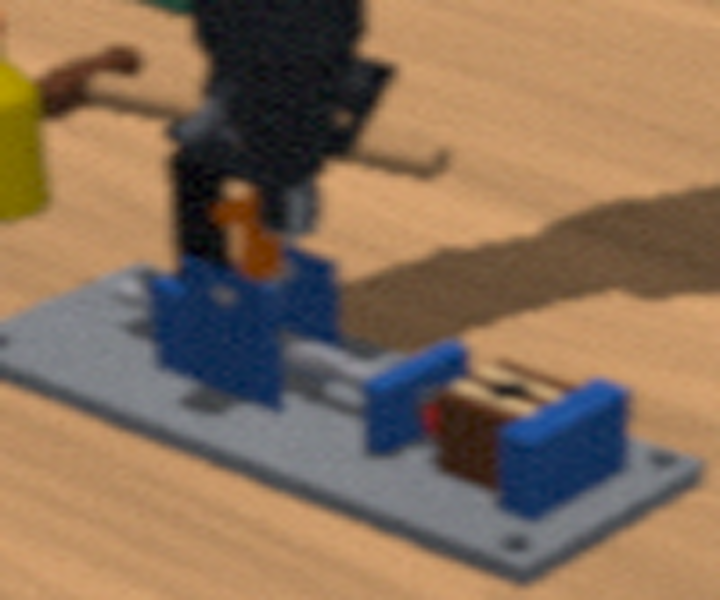

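The blank stands square against the fixed jaw (crop 510,420), the plunger is partly in (430,415), and the trigger is held pulled and steady.

```bash
python3 -c "
from plant import r
print(r.close_job())"
```

```text
the job is handed in; nothing more can be done
None
```

The job is handed in at about 19.5 s: the striped blank stands square against the fixed jaw, the trigger is still held pulled, and I estimate the plunger at about 6 mm in from jaw travel and pull force; no verdict came back.

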